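Pack four goods into their cardboard inserts

TASK

Pack the order: put each of the four goods on the bench (the large tin, the small tin, the six-sided carton and the oblong carton) upright and fully down into the cardboard insert whose cut-out has its own outline and size, with the oblong carton along its cut-out. Lower each one in rather than letting it drop, and leave the tape roll and the stapler where they are.

Things in the scene. Friction and masses are not known exactly. Their poses are not given: they have to be found in the camera images.
- large_tin: Closed round tin of bare metal, the wider of the two: 60 mm in diameter, 55 mm tall, 0.18 to 0.35 kg. Loose. Starts upright on the bench. Origin: centre of the underside; z is up. 
- small_tin: Closed round tin of bare metal, the slimmer of the two: 40 mm in diameter, 60 mm tall, 0.08 to 0.17 kg. Loose. Starts upright on the bench. Origin: centre of the underside; z is up. 
- hex_box: Upright six-sided (regular hexagon) closed carton of brown cardboard, 46 mm across its flats, 53 mm across its corners, 60 mm tall, 0.10 to 0.21 kg. Loose. Starts upright on the bench. Origin: centre of the underside; z is up. x points to the middle of a flat face (so do the directions at every 60 degrees from it).
- oblong_box: Closed oblong carton of brown cardboard with a paper strip along its top: 64 mm long (along its x), 36 mm wide (along its y), 55 mm tall, 0.14 to 0.28 kg. Loose. Starts upright on the bench. Origin: centre of the underside; z is up. 
- large_round_insert: Square pad of thick brown cardboard, 96 x 96 mm, with a large round cut-out 72 mm in diameter. The pad is fixed to the bench and 20 mm thick; the floor of the cut-out lies 4 mm above the bench, so the cut-out is 16 mm deep. Origin: centre of the underside, below the middle of the cut-out; z is up. 
- small_round_insert: Square pad of thick brown cardboard, 80 x 80 mm, with a small round cut-out 52 mm in diameter. The pad is fixed to the bench and 20 mm thick; the floor of the cut-out lies 4 mm above the bench, so the cut-out is 16 mm deep. Origin: centre of the underside, below the middle of the cut-out; z is up. 
- hex_insert: Six-sided pad of thick brown cardboard, 80 mm across its flats, with a six-sided cut-out 58 mm across its flats. The pad is fixed to the bench and 20 mm thick; the floor of the cut-out lies 4 mm above the bench, so the cut-out is 16 mm deep. Origin: centre of the underside, below the middle of the cut-out; z is up. x points to the middle of a flat side.
- oblong_insert: Oblong pad of thick brown cardboard, 100 mm (along its x) by 72 mm (along its y), with an oblong cut-out 76 mm (along x) by 48 mm (along y). The pad is fixed to the bench and 20 mm thick; the floor of the cut-out lies 4 mm above the bench, so the cut-out is 16 mm deep. Origin: centre of the underside, below the middle of the cut-out; z is up. 
- tape_roll: Bystander: roll of white packing tape lying flat, a ring 90 mm across with a 72 mm hole, 48 mm tall. Loose; stands among the goods and pads. Origin: centre of the underside.
- stapler: Bystander: black desk stapler, 110 mm long (along its x), 34 mm wide, about 50 mm tall. Loose; stands among the goods and pads. Origin: centre of the underside.
There are look-alikes about, which are no part of the job. What is shaped like the hex_box but blue is not meant.

How it is judged:
By the outcome, as a careful person would: the job done as asked, in the order asked, and still so for the second after the job is handed in, with the robot touching nothing.
It also fails if it takes over 102 s, if anything falls off the work surface, if the arm or the gripper's body presses on something with over 40 N, if the wrist force passes 120 N, or if a joint passes its speed limit or range.

ROBOT

A 6-joint arm with a two-finger parallel gripper is mounted at the origin on the work surface. World frame = base frame: x ahead of the robot, y to its left, z up, the work surface at z = 0. Lengths are in m, angles in degrees, forces in N, time in s.
With the tool pointing down it reaches from about 0.325 to 0.775 m from the base axis. Payload 5.5 kg.
Tool frame: the origin (TCP) lies at the centre of the arm's flange, where the gripper is bolted on; the fingertips stand 182 mm ahead of it and the grasp point (between the pads) lies 163 mm ahead of it; z points along the fingers, y is the direction in which the jaws open and shut (so a half turn about z gives the same grasp; the last joint's range is limited). The gripper opens to 88 mm and grips with 3 to 60 N. Pads are 20 mm wide; open, the fingers measure 115 mm over their backs; the gripper's body (75 mm by 178 mm) begins 61 mm behind the grasp point.
Start: joints at [-3.249, 5.22, 70.514, -0, 104.267, -3.249], TCP at [0.6, -0, 0.405] pointing down, gripper open.
Joint ranges: [-164.24, 164.24], [-49.07, 125.15], [9.68, 141.18], [-86.29, 266.29], [3.28, 154.24], [-151.56, 151.56]. Speed limits (degrees/s): [147.25, 147.25, 172.46, 180, 180, 180].

INTERFACE

Orientations are given as [roll, pitch, yaw] about the fixed x, y, z axes, in that order (R = Rz(yaw) Ry(pitch) Rx(roll)).
In Python, from station import r gives the robot as it stands. The module is installed in compiled form; this text tells all that it offers. Calls block until the motion is done:
- r.reach(position, orientation): joint-space move of the TCP to a pose.
- r.servo_line(position, rotation=None, speed=0.15): straight line of the TCP; rotation=None keeps the orientation; speed is the mean speed in m/s.
- r.move_joints(angles): joint-space move.
- r.let_go() and r.grab(squeeze=None): open the fingers fully, or close them until they stop; squeeze is the grip in N (None keeps the last).
- r.wait(seconds).
- r.inverse_kinematics(position, orientation): joint angles nearest the present ones, or None.
- r.sense(): the state.
- r.snapshot(name): name is "scene" or "side" or "wrist"; returns a dict with "frame" (400x640x3 uint8, red, green, blue), "fx", "fy", "cx", "cy" (pixels), "R" (3x3) and "t" (3): a world point X has camera coordinates R X + t. Camera axes: x right, y down, z forward; pixel columns grow to the right and rows downward; lengths in m; the calibration is good to about 2 mm. The wrist camera is an equidistant fisheye: a pixel r from the principal point sees the ray r / f radians off the axis. A picture is of the moment at which its call begins. There is no depth.
A pose or a line that the arm cannot do raises r.IKError and nothing moves.
- r.hand_in(): hands the job in, once; it reports no verdict.
The state is a dict: "clock": time; "joints": joint angles; "joint_vel": joint speeds; "joint_torque": joint torques, N m; "tcp_pos": TCP position; "orientation": TCP orientation; "contact_force": force on the tool from outside, world axes, zero at the start; "torque": the same for the moment, N m; "opening": finger opening in m.
Only numpy, scipy, OpenCV 4.12 (cv2) and the standard library are available. Lean on these libraries where they do the work, as an engineer would, in place of code of your own. Each camera call takes 0.05 s, during which the arm holds its last target.

## Working session

There is one attempt and no reset: what is moved stays moved. The work goes in short steps, each a Python script; the robot and the scene stay as the last script left them, time stands still between calls to the robot, and variables do not carry over. Pictures are saved under pics/ and viewed, and the job is handed in when it is done.

```bash
mkdir -p pics; python3 - <<'E'
from station import r
import cv2,pickle
d={}
for n in("scene","side","wrist"):
    s=r.snapshot(n); d[n]=s
    cv2.imwrite(f"pics/{n}0.png",s["frame"][:,:,::-1])
    print(n,s["fx"],s["fy"],s["cx"],s["cy"],s["R"],s["t"])
pickle.dump(d,open("s0.pkl","wb"))
st=r.sense();print(st["clock"],st["orientation"],st["contact_force"])
E
```

```text
scene 397.5526808592908 397.5526808592908 321.47500218018814 200.9080367666886 [[-0.78342966  0.62138011  0.0111679 ]
 [ 0.4191916   0.54160839 -0.72865544]
 [-0.45882063 -0.5661688  -0.6847894 ]] [ 0.37663785 -0.2173174   1.41098563]
side 363.8294758542159 363.8294758542159 321.7114679348145 206.24491864650196 [[ 0.99949335 -0.03122321 -0.00617644]
 [-0.02463461 -0.63601149 -0.77128628]
 [ 0.02015374  0.77104767 -0.63645842]] [-0.51355608  0.07573847  0.87164696]
wrist 309.70691628693146 309.70691628693146 319.11908549304746 202.26104250939017 [[ 9.99997153e-01 -2.17755140e-05 -2.38603872e-03]
 [ 5.65716491e-04 -9.69284975e-01  2.45939662e-01]
 [-2.31810695e-03 -2.45940312e-01 -9.69282203e-01]] [-0.59975832 -0.03022578  0.38928997]
0.15 [-1.79913487e+02 -4.43849166e-03  8.99974548e+01] [ 0.40925356  0.07260628 -0.29748677]
```

View pics/scene0.png

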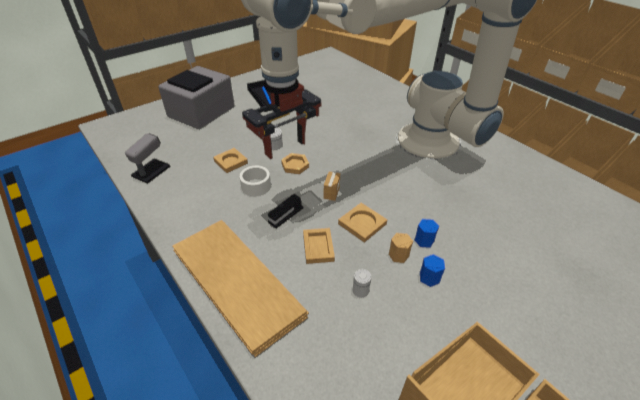

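View pics/side0.png

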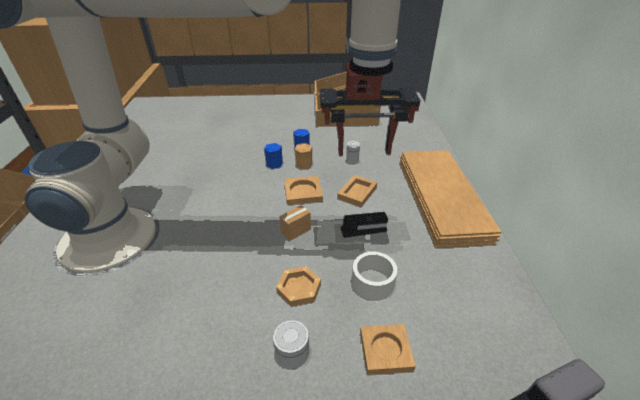

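View pics/wrist0.png

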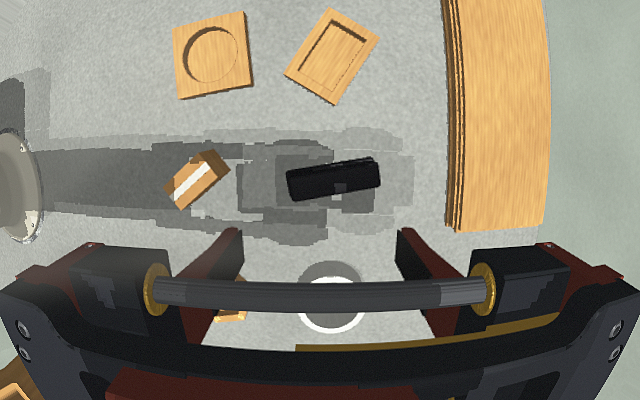

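The side view shows everything in full: 
- **Pads:** oblong (357,190), large round (304,188), hex (299,286), small round (386,348).
- **Goods:** small tin (353,150), brown hex (304,156), oblong box (295,223), large tin (291,340).

The blue hexes are at (274,156) and (301,140). First a coarse position for each from both views.

```bash
cat > h.py <<'E'
import numpy as np, cv2, pickle
def ray(s,u,v,fish=False):
    R=np.array(s["R"]);t=np.array(s["t"])
    x=(u-s["cx"])/s["fx"];y=(v-s["cy"])/s["fy"]
    if fish:
        th=np.hypot(x,y); k=np.sin(th)/th if th>1e-9 else 1
        d=np.array([x*k,y*k,np.cos(th)])
    else: d=np.array([x,y,1.])
    return -R.T@t, R.T@d
def onz(s,u,v,z,fish=False):
    c,d=ray(s,u,v,fish); return (c+d*(z-c[2])/d[2])
def pix(s,X,fish=False):
    c=np.array(s["R"])@np.array(X)+np.array(s["t"])
    if fish:
        rr=np.hypot(c[0],c[1]);th=np.arctan2(rr,c[2]);k=th/rr
    else:k=1/c[2]
    return np.array([s["cx"]+s["fx"]*c[0]*k,s["cy"]+s["fy"]*c[1]*k])
E
python3 - <<'E'
from h import *
d=pickle.load(open("s0.pkl","rb"))
P={"large_tin":((291,332),None,.055),"small_tin":((353,146),(362,275),.06),"hex":((304,149),(400,241),.06),"obl":((296,215),(332,180),.055),
"Lins":((304,187),(362,220),.02),"Oins":((358,189),(319,243),.02),"Hins":((299,284),(295,162),.02),"Sins":((386,347),(231,159),.02),"tape":((374,268),(255,173),.048),"stapler":((365,220),(285,208),.04),
"b1":((274,149),(427,226),.06),"b2":((301,134),(432,263),.06)}
for k,(a,b,z) in P.items():
    print(k,onz(d["side"],*a,z)[:2].round(3), None if b is None else onz(d["scene"],*b,z)[:2].round(3))
s=d["wrist"]; print(-s["R"].T@s["t"])
E
```

```text
large_tin [ 0.453 -0.299] None
small_tin [0.617 0.304] [0.616 0.318]
hex [0.471 0.292] [0.472 0.3  ]
obl [0.454 0.003] [0.452 0.013]
Lins [0.471 0.159] [0.468 0.163]
Oins [0.616 0.144] [0.612 0.155]
Hins [ 0.463 -0.171] [ 0.462 -0.16 ]
Sins [ 0.616 -0.312] [ 0.617 -0.299]
tape [ 0.614 -0.158] [ 0.609 -0.159]
stapler [ 0.616 -0.004] [0.619 0.012]
b1 [0.383 0.296] [0.379 0.307]
b2 [0.461 0.384] [0.462 0.394]
[0.60067613 0.06643164 0.38333452]
```

```bash
python3 - <<'E'
from station import r
import cv2,pickle
for n,p in(("B",[.54,.22,.405]),("C",[.54,-.29,.405])):
    r.reach(p,[180,0,90]); r.wait(.15)
    s=r.snapshot("wrist"); st=r.sense(); s["tcp"]=st["tcp_pos"];print(st["clock"],st["tcp_pos"],st["joints"])
    pickle.dump(s,open(f"w{n}.pkl","wb"));cv2.imwrite(f"pics/w{n}.png",s["frame"][:,:,::-1])
E
```

```text
1.2583 [0.54065503 0.21862416 0.40489556] [ 1.86789574e+01  2.61468715e+00  7.32093838e+01 -1.55924886e-02
  1.04184798e+02  1.88039578e+01]
3.3083 [ 0.54040314 -0.28915978  0.405057  ] [-3.13313570e+01  7.23560260e+00  6.83105978e+01  3.37740746e-03
  1.04447062e+02 -3.14117789e+01]
```

View pics/wB.png

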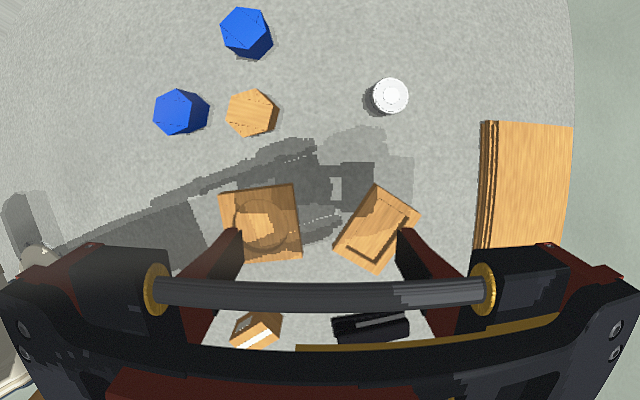

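View pics/wC.png

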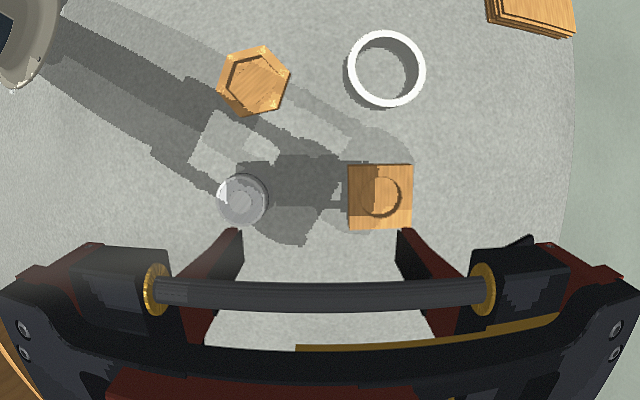

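View B: hex box top about (250,112), small tin (390,95), and the large and oblong pads partly behind the fingers. View C: hex pad (254,80), large tin (240,200), small pad (381,197). Next, metric top-down crops at each object's top height, so I can read edges in mm.

```bash
cat > rect.py <<'E'
from h import *
def patch(s,cx,cy,z,half=.065,n=260):
    # columns +x, rows -y
    g=np.linspace(-half,half,n)
    R=np.array(s["R"]);t=np.array(s["t"])
    X,Y=np.meshgrid(cx+g,cy-g)
    P=np.stack([X,Y,np.full_like(X,z)],-1)@R.T+t
    rr=np.hypot(P[...,0],P[...,1]);k=np.arctan2(rr,P[...,2])/rr
    u=(s["cx"]+s["fx"]*P[...,0]*k).astype(np.float32);v=(s["cy"]+s["fy"]*P[...,1]*k).astype(np.float32)
    im=cv2.remap(s["frame"],u,v,cv2.INTER_CUBIC)[:,:,::-1].copy()
    for i in range(13): # 10 mm ticks
        q=int((i*.01+.005)/(2*half)*n)
        cv2.line(im,(q,0),(q,4),(0,0,255),1);cv2.line(im,(0,q),(4,q),(0,0,255),1)
    return im
E
python3 - <<'E'
from rect import *
L=lambda f:pickle.load(open(f,"rb"))
w0=L("s0.pkl")["wrist"];B=L("wB.pkl");C=L("wC.pkl")
for s in(w0,B,C):print((-s["R"].T@s["t"]).round(4))
a=[(w0,.47,.16,.02),(w0,.614,.15,.02),(C,.462,-.165,.02),(C,.616,-.305,.02),(w0,.453,.008,.055),(B,.471,.296,.06)]
m=[patch(*x) for x in a]
cv2.imwrite("pics/m1.png",np.vstack([np.hstack(m[:3]),np.hstack(m[3:])]))
a=[(C,.453,-.29,.055),(B,.616,.31,.06)]
cv2.imwrite("pics/m2.png",np.hstack([patch(*x) for x in a]))
E
```

```text
[0.6007 0.0664 0.3833]
[0.5415 0.285  0.3846]
[ 0.541  -0.2226  0.3848]
```

View pics/m1.png

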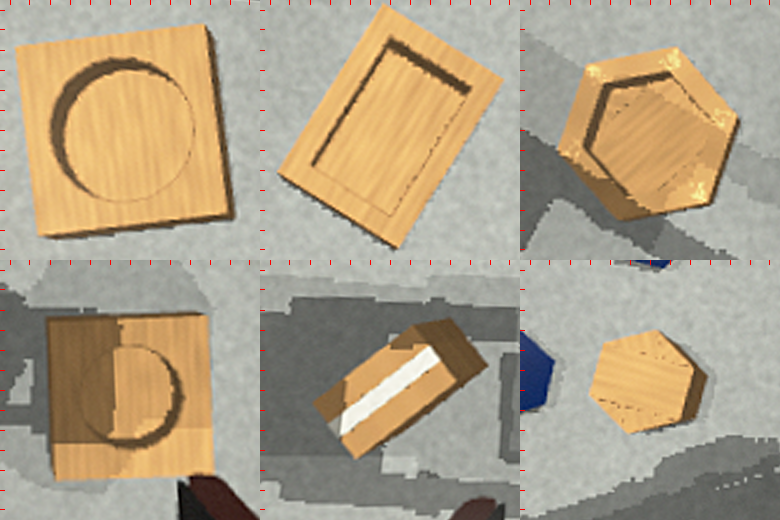

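View pics/m2.png

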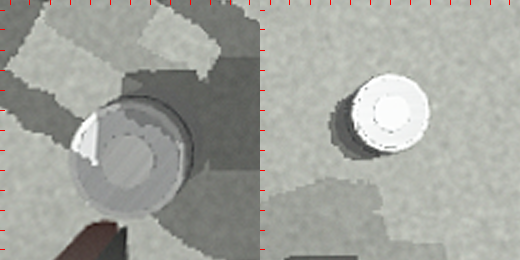

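Pads match their sizes: the large pad's side reads 96 mm and the small pad's 80 mm. I need a closer look at the oblong box, the large tin and the hex.

```bash
python3 - <<'E'
from rect import *
L=lambda f:pickle.load(open(f,"rb"))
w0=L("s0.pkl")["wrist"];B=L("wB.pkl");C=L("wC.pkl")
a=[(w0,.454,.004,.055,.04,400),(C,.453,-.305,.055,.04,400)]
cv2.imwrite("pics/m3.png",np.hstack([patch(*x) for x in a]))
E
```

```text
(no output)
```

View pics/m3.png

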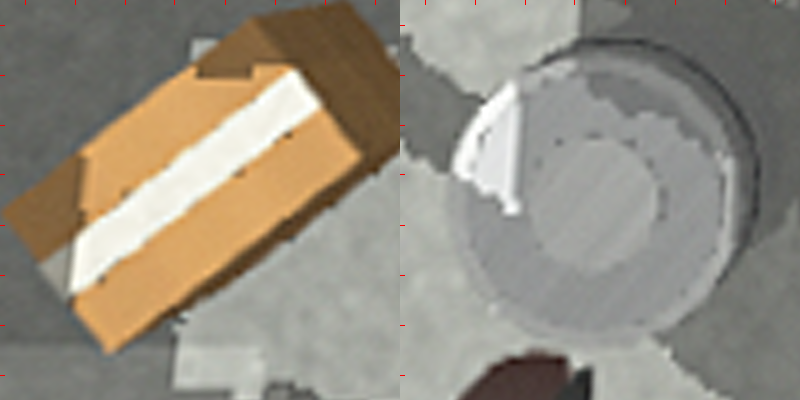

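Results, in metres:

| Thing | Position | Angle |
|---|---|---|
| Large tin | (.452,-.305) | |
| Small tin | (.616,.319) | |
| Hex box | (.468,.300) | flats 42° |
| Oblong box | (.451,.007) | 37.4° |
| Large pad | (.466,.160) | |
| Small pad | (.6166,-.308) | |
| Hex pad | (.462,-.163) | flats 41.5° |
| Oblong pad | (.6147,.1515) | 57.8° |

Sizes agree with those given, so I'll start with the large tin.

```bash
cat > act.py <<'E'
from station import r
import numpy as np, cv2
H=.31
def up(p,yaw,z=H): r.reach([p[0],p[1],z],[180,0,yaw])
def pick(p,yaw,g=.042,sq=25):
    r.let_go(); up(p,yaw); r.wait(.1)
    r.servo_line([p[0],p[1],g+.163],speed=.1); r.wait(.2)
    s=r.sense();print("at",s["tcp_pos"].round(4),s["contact_force"].round(1))
    r.grab(sq); s=r.sense();print("opening",round(s["opening"],4),s["contact_force"].round(1))
    f0=s["contact_force"][2]
    r.servo_line([p[0],p[1],H],speed=.15); r.wait(.2)
    s=r.sense();print("lifted",round(s["opening"],4),s["contact_force"].round(1),s["clock"])
    return s
def place(p,yaw,g=.042):
    up(p,yaw); r.wait(.3)
    f0=np.array(r.sense()["contact_force"])
    r.servo_line([p[0],p[1],.032+g+.163-.004],speed=.12)
    zt=.004+g+.163
    for z in np.r_[np.arange(zt+.006,zt-.0031,-.0015)]:
        r.servo_line([p[0],p[1],z],speed=.02)
        d=np.array(r.sense()["contact_force"])-f0
        if abs(d).max()>4: break
    r.wait(.2);s=r.sense()
    print("down",s["tcp_pos"].round(4),"zt",zt,d.round(1),s["clock"])
    if s["tcp_pos"][2]>zt+.004: print("BLOCKED HIGH"); return False
    r.let_go(); r.wait(.1)
    r.servo_line([p[0],p[1],H],speed=.15);print(r.sense()["clock"]); return True
def snap(n,name):
    s=r.snapshot(n);cv2.imwrite(f"pics/{name}.png",s["frame"][:,:,::-1]);return s
E
python3 - <<'E'
from act import *
s=pick([.4522,-.3052],90)
if s["opening"]>.05: place([.466,.1596],90)
snap("side","side1")
E
```

```text
at [ 0.4523 -0.3053  0.2057] [ 0.1 -0.2 -0.8]
opening 0.06 [-0.3  0.1  0.9]
lifted 0.0595 [ 0.6 -0.6 -2.9] 7.2083
down [0.466  0.1596 0.209 ] zt 0.20900000000000002 [-3.5 -1.2  9.1] 12.5
14.0667
```

View pics/side1.png

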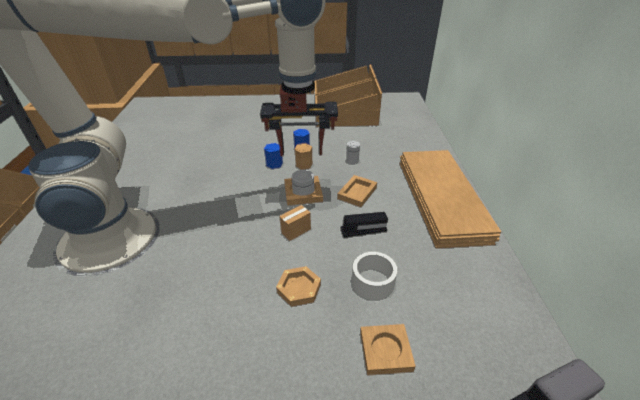

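The large tin sits in its pad at (303,185), and contact came at the expected height. Next: the small tin and the hex box.

```bash
python3 - <<'E'
from act import *
s=pick([.6163,.3187],90)
ok=s["opening"]>.03
if ok: ok=place([.6166,-.3084],90)
if ok:
    s=pick([.468,.3002],132)
    if s["opening"]>.035: place([.462,-.1627],131.5)
snap("side","side2")
E
```

```text
at [0.6165 0.3188 0.2059] [-0.4  0.4 -0.1]
opening 0.0395 [ 0.1  0.2 -0.3]
lifted 0.0393 [ 0.6  0.8 -1.5] 18.5667
down [ 0.6165 -0.3084  0.2089] zt 0.20900000000000002 [-3.   0.9  8.2] 24.4
26.2167
at [0.4682 0.3003 0.2057] [ 0.7  0.  -0.4]
opening 0.0464 [-0.2 -1.2 -0.1]
lifted 0.0461 [-0.2  0.2 -2.2] 31.9417
down [ 0.4621 -0.1627  0.2091] zt 0.20900000000000002 [-2.8  0.5 10. ] 37.225
38.9583
```

View pics/side2.png

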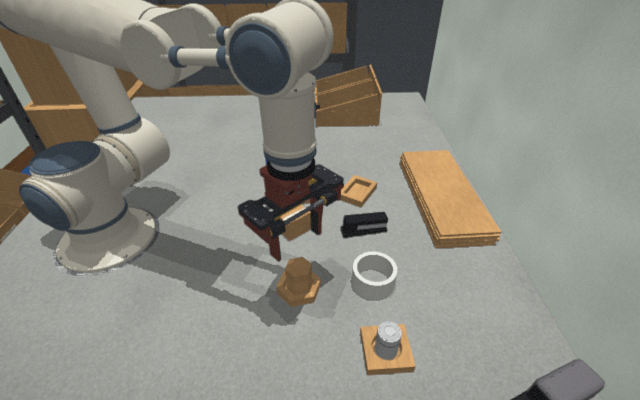

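Both are seated: hex at (299,280), small tin at (388,343). The grip openings also match (39.5 and 46.4 mm). The oblong box is last.

```bash
python3 - <<'E'
from act import *
import pickle
s=pick([.4507,.0073],37.4)
if .03<s["opening"]<.04: place([.6147,.1515],57.8)
V={}
for n,p in(("D",[.54,.04,.405]),("E",[.54,-.32,.405])):
    r.reach(p,[180,0,90]); r.wait(.3); V[n]=snap("wrist","w"+n)
V["scene"]=snap("scene","scene3");pickle.dump(V,open("V.pkl","wb"));print(r.sense()["clock"])
E
```

```text
at [0.4509 0.0073 0.2057] [-0.6 -0.7 -0.3]
opening 0.0361 [-0.6 -0.9  0.5]
lifted 0.0357 [-0.5 -0.5 -2.4] 44.3583
down [0.6146 0.1515 0.209 ] zt 0.20900000000000002 [-2.8 -1.5  6.3] 48.825
50.6833
53.525
```

View pics/wD.png

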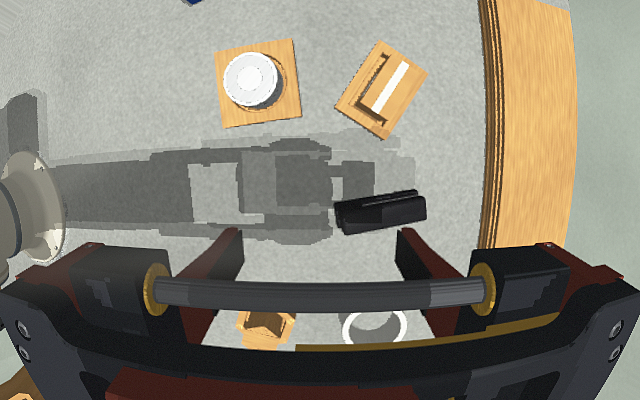

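View pics/wE.png

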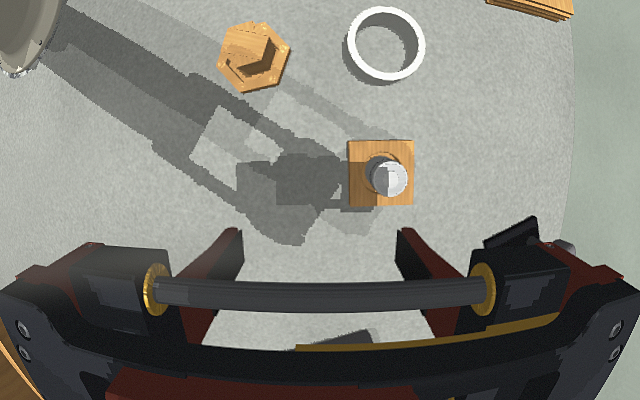

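View pics/scene3.png

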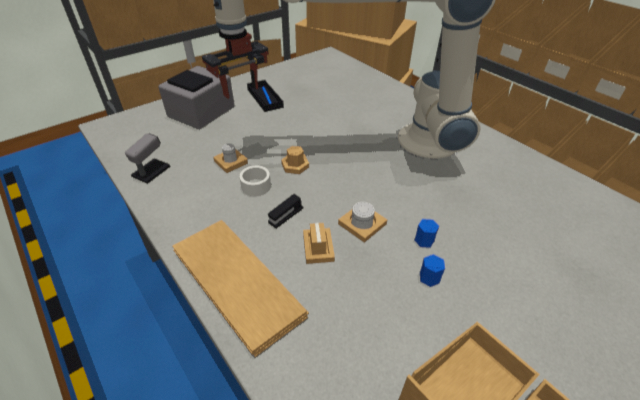

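All four look seated: large tin (250,80) and oblong (382,88) in view D, hex (254,52) and small tin (388,178) in view E. Next I'll check the centres and sizes at the seated top heights, and that the bystanders haven't moved.

```bash
python3 - <<'E'
from rect import *
L=lambda f:pickle.load(open(f,"rb"))
w0=L("s0.pkl")["wrist"];C=L("wC.pkl");V=L("V.pkl");D=V["D"];E=V["E"]
a=[(D,.466,.1596,.059),(D,.6147,.1515,.059),(E,.462,-.1627,.064),(E,.6166,-.3084,.064),(w0,.616,.005,.05),(D,.616,.005,.05)]
m=[patch(*x) for x in a]
cv2.imwrite("pics/m4.png",np.vstack([np.hstack(m[:3]),np.hstack(m[3:])]))
cv2.imwrite("pics/m5.png",np.hstack([patch(C,.612,-.158,.048),patch(E,.612,-.158,.048)]))
E
```

```text
(no output)
```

View pics/m4.png

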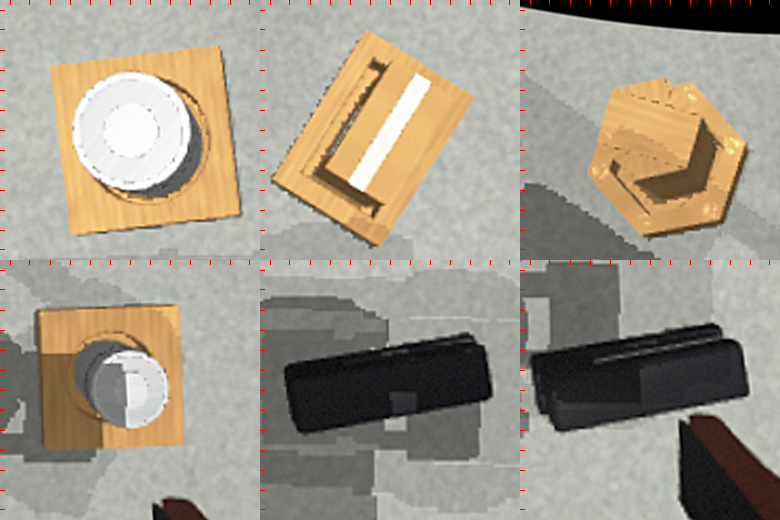

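View pics/m5.png

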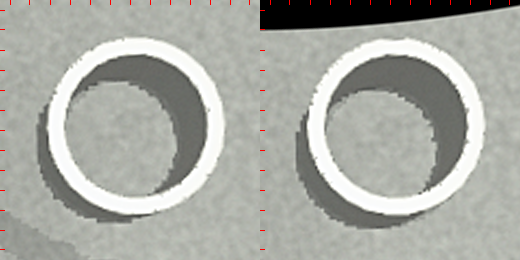

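Top centres are all within about 1–2 mm of the pad centres at the seated heights. The tape ring is unchanged. The stapler's outline is at the same pixels in the side view, (343–388, 213–236). The gripper is clear, so I'm handing in.

```bash
python3 - <<'E'
from station import r
print(r.hand_in(), r.sense()["clock"])
E
```

```text
the job is handed in; nothing more can be done
the job is handed in; nothing more can be done
```

I packed all four goods into their matching inserts in the order listed (large tin, small tin, hex carton, oblong carton) and handed the job in. The clock read about 54 s at the last check, against the 102 s limit.

- **Lowering:** each one was lowered slowly until it touched the floor of its cut-out. All four touched within 0.1 mm of the expected height, and the contact force was 10 N or less.
- **Fit:** in the final wrist-camera views, all four tops were centred to about 1–2 mm. The oblong carton lies along its cut-out. The hex carton's edges were the hardest to read, so its seating rests mostly on the contact height.
- **Bystanders:** the tape roll matched its earlier position. The stapler's outline looked shifted by up to about 5 mm between two wrist views. I put that down to viewing angle, because it sat at the same pixels in the side view before and after the first three placements. The oblong carton's move came after that last side view, with nothing passing close to the stapler.
- **Blue look-alikes:** I didn't pick them up, and both are still standing on the bench in the last scene picture.

No check failed.

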